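# Run a fingertip round the caddy lid to snap it shut

### The arm

A 6-joint arm with a two-finger parallel gripper is mounted at the origin on the work surface. World frame = base frame: x ahead of the robot, y to its left, z up, the work surface at z = 0. Lengths are in m, angles in degrees, forces in N, time in s.
With the tool pointing down it reaches from about 0.4 to 0.825 m from the base axis. Payload 7 kg.
Tool frame: the origin (TCP) lies on the centre line of the jaws, within the pads' length; the fingertips stand 8 mm ahead of it and the grasp point (between the pads) lies 11 mm behind it; z points along the fingers, y is the line along which they close (so a half turn about z gives the same grasp; the last joint's range is limited). The gripper opens to 88 mm and grips with 3 to 60 N. Pads are 19 mm wide; open, the fingers measure 130 mm over their backs; the gripper's body (78 mm by 193 mm) begins 47 mm behind the grasp point.
Start: joints at [93.169, 20.546, 0.682, 0, -70.136, -16.507], TCP at [0.156, 0.657, 0.235] pointing down, gripper open.
Joint ranges: [-176.03, 176.03], [-82.01, 121.73], [-58.28, 71.71], [-173.87, 95.51], [-174.79, -0.11], [-173.66, 173.66]. Speed limits (degrees/s): [136.94, 136.94, 172.46, 180, 180, 180].

### API

Orientations are given as [roll, pitch, yaw] about the fixed x, y, z axes, in that order (R = Rz(yaw) Ry(pitch) Rx(roll)).
In Python, from plant import telemetry, viewer, close_job, models gives the robot as it stands.
- The arm moves only by the shell command python3 -m handwheel 'ROWS' [FORCE]. ROWS is JSON, a list of rows, each an object with "grip": the closure, from -1 (fully open) to 1 (shut); "travel": the shift along the tool's x, y, z as a fraction of full scale, a list of three; "spin": the turn about the tool's z as a fraction of full scale. A call has 1 to 8 rows; each row shifts and turns the commanded pose from where the row before left it, along the tool's axes as they then stand; what a row does not reach is not made up. Full scale, the value 1, is 0.025 m for a shift and 5 degrees for a turn. A row lasts 1/8 s, in which the tool goes at most 62.5 mm and 10.7 degrees, less where a joint would pass 70% of its speed; a pose out of reach is approached as far as the arm can. A call with a number of a shift or a turn outside -1 to 1 is refused whole. A call with a gripper value outside its range is refused whole. The fingers move at their own pace and stop on an object; FORCE is the grip in N (left out, the last holds). Time passes only in rows, so rows that do not move let the fingers close. It gives the time, the measured TCP pose, the force, the opening and the grip force at its end, in the units of the state.
- telemetry.get_state(): the state, without advancing time (a new reading comes with each control period).
- viewer.capture(name): name is "side" or "top" or "wrist"; returns the picture (480x640x3 uint8, red, green, blue); there is no depth.
- viewer.calibration(name): a dict with "fx", "fy", "cx", "cy" (pixels), "T" (4x4, takes a point from camera to world coordinates); the wrist camera has in their place "T_tool_cam" (4x4, takes a point from camera to tool coordinates, whose origin is the TCP and whose axes are the flange's). Camera axes: x right, y down, z forward; pixel columns grow to the right and rows downward; lengths in m; the calibration is good to about 2 mm. A picture is of the moment at which its call begins: read the wrist's pose just before it. calibration takes no time and is no camera call.
- close_job(): hands the job in; it is judged then, once.
Trained networks look in the newest picture that a camera, given by its name, has taken for a name from the list of things; names that differ only in an ending like _2 or _b are one class to them, and where a whole thing is asked for, a point or a joint stands for the part that bears it (a point fixed in the world has none). Each returns a list of dicts, best first, with "p" (0 to 1); they miss things now and then, are a little off and sometimes report something else, mostly with a low value. They report only what shows in the picture. A call takes as long as a camera call.
- models.find_in(camera, thing): "position" ([column, row] in pixels, amid what is visible of it).
The state is a dict: "time_s": time; "joints": joint angles; "qd": joint speeds; "joint_torque": joint torques, N m; "tcp_pos": TCP position; "eef_rot": TCP orientation; "contact_force": force on the tool from outside, world axes, zero at the start; "moment": the same for the moment, N m; "gripper_width": finger opening in m; "gripper_force": force on a finger pad.
Only numpy, scipy, OpenCV 4.12 (cv2) and the standard library are available. Lean on these libraries where they do the work, as an engineer would, in place of code of your own. Each camera call takes 0.05 s, during which the arm holds its last target. There are 200 camera calls.

### The job

Snap the lid of the round orange food waste caddy shut: with closed fingertips, lightly trace round the rim of the lid from the green dot end towards the black latch button, so that the six white clips go down home one after another in that order, none skipped. Then push the black button in so that the lid is locked, and move clear. Do not lift, tip or shove the caddy, and leave everything else where it is, the red jar lid on top included.

Things in the scene. Friction and masses are not known exactly. Their poses are not given: they have to be found in the camera images.
- caddy: round orange waste caddy, loose, 2 to 3 kg; origin: centre of underside. Lid 260 mm across, flat top 170 mm above the shelf. On a 105 mm radius circle on the lid stand, counter-clockwise from above, by angle from the caddy's own -x axis: green dot (-88 degrees), six white clips clip0 to clip5 (-62.5, -37.5, -12.5, 12.5, 37.5, 62.5), round black latch button (98); the rest is bare
- green_dot (a point): flat green dot, 18 mm across, on the lid's top, 25.5 degrees before clip0: marks the end to start from
- clip0_top (a point): clip 1 of 6 counted from the green dot: middle of its top. A white plastic ridge: flat crest 9 mm long and 13 mm wide, with ramps down at 26 degrees to both neighbours along the rim (42 mm long in all), so that a fingertip sliding round the rim wedges it down; this point is 13 mm above the lid's top (183 mm above the shelf) when fully up and falls as the clip goes down. Site x axis: along the lid's radius (away from the robot at yaw 0); y: along the rim
- clip0 (a joint): how far clip 1 is pushed down, m: 0 up, 0.009 at its hard stop (then 4 mm above the lid). Slides down stiffly against about 2.5 N of friction, no spring, stays where it is left; it is home from 0.0045 on, 0.0065 is a good aim. Starts between 0 and 0.001
- clip1_top (a point): clip 2 of 6 counted from the green dot: middle of its top. A white plastic ridge: flat crest 9 mm long and 13 mm wide, with ramps down at 26 degrees to both neighbours along the rim (42 mm long in all), so that a fingertip sliding round the rim wedges it down; this point is 13 mm above the lid's top (183 mm above the shelf) when fully up and falls as the clip goes down. Site x axis: along the lid's radius (away from the robot at yaw 0); y: along the rim
- clip1 (a joint): how far clip 2 is pushed down, m: 0 up, 0.009 at its hard stop (then 4 mm above the lid). Slides down stiffly against about 2.5 N of friction, no spring, stays where it is left; it is home from 0.0045 on, 0.0065 is a good aim. Starts between 0 and 0.001
- clip2_top (a point): clip 3 of 6 counted from the green dot: middle of its top. A white plastic ridge: flat crest 9 mm long and 13 mm wide, with ramps down at 26 degrees to both neighbours along the rim (42 mm long in all), so that a fingertip sliding round the rim wedges it down; this point is 13 mm above the lid's top (183 mm above the shelf) when fully up and falls as the clip goes down. Site x axis: along the lid's radius (away from the robot at yaw 0); y: along the rim
- clip2 (a joint): how far clip 3 is pushed down, m: 0 up, 0.009 at its hard stop (then 4 mm above the lid). Slides down stiffly against about 2.5 N of friction, no spring, stays where it is left; it is home from 0.0045 on, 0.0065 is a good aim. Starts between 0 and 0.001
- clip3_top (a point): clip 4 of 6 counted from the green dot: middle of its top. A white plastic ridge: flat crest 9 mm long and 13 mm wide, with ramps down at 26 degrees to both neighbours along the rim (42 mm long in all), so that a fingertip sliding round the rim wedges it down; this point is 13 mm above the lid's top (183 mm above the shelf) when fully up and falls as the clip goes down. Site x axis: along the lid's radius (away from the robot at yaw 0); y: along the rim
- clip3 (a joint): how far clip 4 is pushed down, m: 0 up, 0.009 at its hard stop (then 4 mm above the lid). Slides down stiffly against about 2.5 N of friction, no spring, stays where it is left; it is home from 0.0045 on, 0.0065 is a good aim. Starts between 0 and 0.001
- clip4_top (a point): clip 5 of 6 counted from the green dot: middle of its top. A white plastic ridge: flat crest 9 mm long and 13 mm wide, with ramps down at 26 degrees to both neighbours along the rim (42 mm long in all), so that a fingertip sliding round the rim wedges it down; this point is 13 mm above the lid's top (183 mm above the shelf) when fully up and falls as the clip goes down. Site x axis: along the lid's radius (away from the robot at yaw 0); y: along the rim
- clip4 (a joint): how far clip 5 is pushed down, m: 0 up, 0.009 at its hard stop (then 4 mm above the lid). Slides down stiffly against about 2.5 N of friction, no spring, stays where it is left; it is home from 0.0045 on, 0.0065 is a good aim. Starts between 0 and 0.001
- clip5_top (a point): clip 6 of 6 counted from the green dot: middle of its top. A white plastic ridge: flat crest 9 mm long and 13 mm wide, with ramps down at 26 degrees to both neighbours along the rim (42 mm long in all), so that a fingertip sliding round the rim wedges it down; this point is 13 mm above the lid's top (183 mm above the shelf) when fully up and falls as the clip goes down. Site x axis: along the lid's radius (away from the robot at yaw 0); y: along the rim
- clip5 (a joint): how far clip 6 is pushed down, m: 0 up, 0.009 at its hard stop (then 4 mm above the lid). Slides down stiffly against about 2.5 N of friction, no spring, stays where it is left; it is home from 0.0045 on, 0.0065 is a good aim. Starts between 0 and 0.001
- latch_top (a point): middle of the top of the round black latch button, 28 mm across, on the lid; 13 mm above the lid's top (183 mm above the shelf) when out
- latch (a joint): how far the latch button is pushed down, m: 0 out, 0.009 at its hard stop. About 4 N of friction, no spring, stays where it is left; locked from 0.0045 on
- jar_lid: red metal jam-jar lid, 68 mm across, 12 mm thick, lying loose on the middle of the caddy's lid; origin at its underside. Leave it there
- jar: clear glass jam jar, 72 mm across, 105 mm tall, open; origin at its underside. Leave it
- tray: aluminium foil tray 150 x 210 x 42 mm; origin at its underside. Leave it
- spoon: white plastic spoon 160 mm long lying on the shelf. Leave it
- cup: white plastic cup, 74 mm across, 90 mm tall; origin at its underside. Leave it
- liners: yellow box of caddy liners 70 x 170 x 60 mm; origin at its underside. Leave it
- brush: blue dish brush 220 mm long lying on the shelf. Leave it

How it is judged (in metres and radians):
On the way, in this order (a step that is already met when the one before it is completed fails the run):
1. the clip next to the green dot is home while the last clip is still up (value of joint clip0 above 0.0045 m and value of joint clip5 below 0.002 m), for 0.05 s.
2. all six clips are home and the button is still out (value of joint each of clip0, clip1, clip2, clip3, clip4, clip5 above 0.0045 m and value of joint latch below 0.002 m), for 0.1 s.
3. the latch button is in (value of joint latch above 0.0045 m), for 0.1 s.
At the end, for the whole second after the job is handed in: all six clips and the latch button are down by at least 4.5 mm of their 9 mm, the caddy stands at rest and upright within 25 mm of where it was, and no other thing has moved by more than 30 mm (value of joint each of clip0, clip1, clip2, clip3, clip4, clip5, latch above 0.0045 m and distance of caddy from where it was at the start of the episode below 0.025 m and angle between caddy's own z axis and vertical below 0.05 rad and linear speed of caddy below 0.02 m/s and distance of each of jar_lid, jar, tray, spoon, cup, liners, brush from where it was at the start of the episode below 0.03 m); the robot touches nothing.
It fails at once if a clip pushed home while the one before it is still up (out of order or skipped) ((value of joint clip1 above 0.0045 m and value of joint clip0 below 0.002 m) or (value of joint clip2 above 0.0045 m and value of joint clip1 below 0.002 m) or (value of joint clip3 above 0.0045 m and value of joint clip2 below 0.002 m) or (value of joint clip4 above 0.0045 m and value of joint clip3 below 0.002 m) or (value of joint clip5 above 0.0045 m and value of joint clip4 below 0.002 m)).
It fails at once if the latch button pushed in while a clip is not yet home (value of joint latch above 0.0045 m and value of joint any of clip0, clip1, clip2, clip3, clip4, clip5 below 0.004 m).
It fails at once if the caddy shoved or lifted by more than 25 mm, or tipped by more than 0.12 rad (distance of caddy from where it was at the start of the episode above 0.025 m or angle between caddy's own z axis and vertical above 0.12 rad).
It fails at once if the fingers press on the caddy with more than 30 N (contact force between the fingers and caddy above 30 N).
It fails at once if a bystander moved by more than 30 mm (distance of any of jar_lid, jar, tray, spoon, cup, liners, brush from where it was at the start of the episode above 0.03 m).
It also fails if it takes over 46 s, if anything falls off the work surface, if the arm or the gripper's body presses on something with over 40 N, if the wrist force passes 120 N, or if a joint passes its speed limit or range.

## Working session

There is one attempt and no reset: what is moved stays moved. The work goes in short steps, Python scripts to look and compute and a shell command to move; the robot and the scene stay as the last step left them, time stands still between calls to the robot, and variables do not carry over. Pictures are saved under pics/ and viewed, at most 10 in all, crops included, and the job is handed in when it is done.

```bash
mkdir -p pics; cat > h.py <<'E'
import numpy as np,cv2
from plant import telemetry,viewer,models
def save(cam,name):
    im=viewer.capture(cam); cv2.imwrite(f'pics/{name}.png',cv2.cvtColor(im,cv2.COLOR_RGB2BGR)); return im
def ray(cam,px,z):
    c=viewer.calibration(cam); T=np.array(c['T']); d=T[:3,:3]@[(px[0]-c['cx'])/c['fx'],(px[1]-c['cy'])/c['fy'],1]
    o=T[:3,3]; return o+d*(z-o[2])/d[2]
E
python3 - <<'E'
from h import *
print(telemetry.get_state())
for cam in('top','side'):
    save(cam,cam+'0'); print(cam,np.round(viewer.calibration(cam)['T'],3).tolist())
    for n,z in [('green_dot',.17)]+[(f'clip{i}_top',.183) for i in range(6)]+[('latch_top',.183),('jar_lid',.182),('caddy',.17)]:
        for r in models.find_in(cam,n)[:3 if 'clip' not in n else 7]: print(n,np.round(r['position']),round(r['p'],2),np.round(ray(cam,r['position'],z),3))
E
```

```text
{'time_s': 0.0, 'joints': array([ 9.31683528e+01,  2.05920477e+01,  6.32153784e-01, -1.84925047e-02,
       -7.01355424e+01, -1.65052426e+01]), 'qd': array([ 0.0043307 ,  0.08253224, -0.0943972 ,  0.08156492,  0.00946398,
       -0.05619327]), 'joint_torque': array([ 2.11029233e-03, -5.82720172e+01,  2.93057656e+01,  6.99679077e+00,
        7.02322679e-03, -1.52330790e-04]), 'tcp_pos': array([0.15565129, 0.65631072, 0.23360858]), 'eef_rot': array([ 1.79903557e+02, -1.04485726e-02, -1.33431792e+01]), 'contact_force': array([0.74868216, 0.09654372, 0.75663722]), 'moment': array([ 0.01791445,  0.02991681, -0.04274606]), 'gripper_force': 0.0, 'gripper_width': 0.08754756281617444}
top [[0.017, -0.982, 0.189, 0.333], [-1.0, -0.017, 0.001, -0.019], [0.002, -0.189, -0.982, 1.173], [0.0, 0.0, 0.0, 1.0]]
green_dot [278. 234.] 0.96 [0.518 0.074 0.17 ]
clip0_top [292. 270.] 0.69 [0.434 0.038 0.183]
clip0_top [245. 191.] 0.49 [0.614 0.151 0.183]
clip1_top [231. 207.] 0.54 [0.576 0.181 0.183]
clip2_top [281. 237.] 0.31 [0.509 0.065 0.183]
clip3_top [241. 258.] 0.67 [0.46  0.153 0.183]
clip3_top [2
[... 284 characters left out ...]
.56 [0.519 0.071 0.17 ]
side [[-0.973, -0.126, 0.195, 0.333], [-0.232, 0.566, -0.791, 0.909], [-0.011, -0.814, -0.58, 0.8], [0.0, 0.0, 0.0, 1.0]]
green_dot [325. 268.] 0.72 [0.519 0.164 0.17 ]
clip1_top [339. 399.] 0.69 [0.426 0.464 0.183]
clip2_top [210. 273.] 0.55 [0.725 0.241 0.183]
clip2_top [313. 269.] 0.54 [0.536 0.187 0.183]
clip2_top [294. 264.] 0.19 [0.576 0.182 0.183]
clip3_top [336. 270.] 0.5 [0.494 0.182 0.183]
clip4_top [416. 379.] 0.73 [0.321 0.403 0.183]
clip4_top [356. 261.] 0.61 [0.462 0.145 0.183]
clip5_top [372. 258.] 0.5 [0.432 0.131 0.183]
latch_top [374. 233.] 0.65 [0.441 0.046 0.183]
jar_lid [317. 244.] 0.93 [0.55  0.106 0.182]
caddy [326. 268.] 0.6 [0.517 0.164 0.17 ]
```

```bash
python3 - <<'E'
import cv2
a=cv2.imread('pics/top0.png');cv2.imwrite('pics/topc.png',cv2.resize(a[130:330,180:400],None,fx=3,fy=3,interpolation=2))
E
```

```text
(no output)
```

View pics/top0.png

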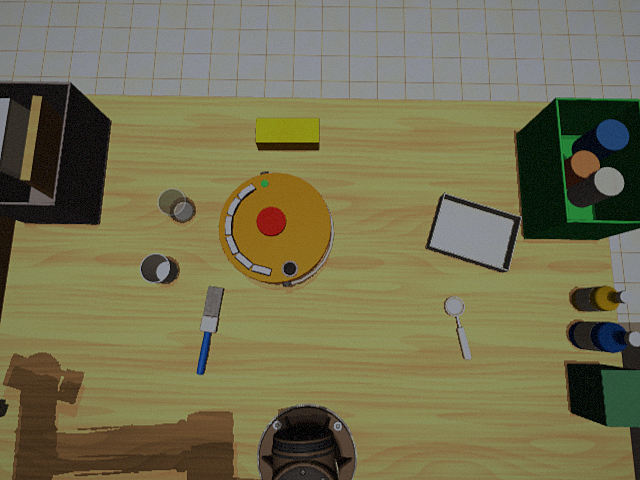

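View pics/topc.png

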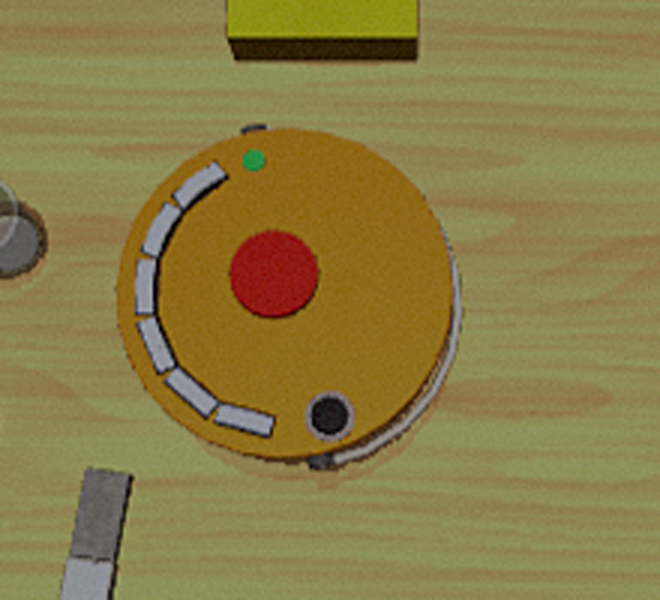

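View pics/side0.png

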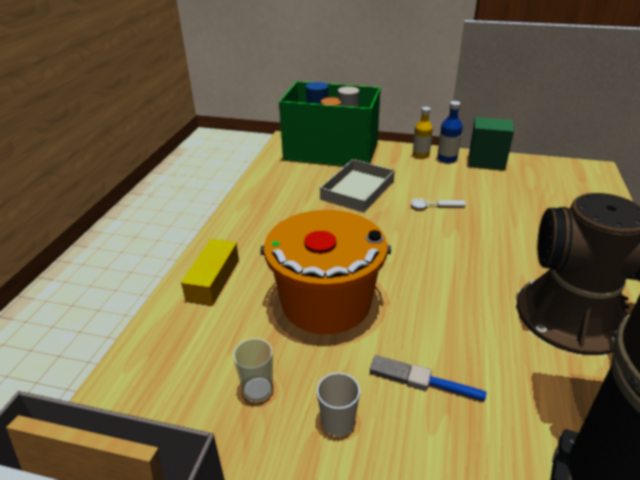

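The top view shows the caddy near (275,228), with the green dot at (265,183), the clips running counter-clockwise on its left side and the latch at (290,268). The side view agrees. The next step is a model fit.

```bash
python3 - <<'E'
from h import *
from scipy.optimize import least_squares
crop=np.array([[254,160],[200,184],[161,229],[146,286],[156,346],[191,391],[245,421],[330,415]])/3+[180,130]
im=cv2.imread('pics/top0.png').astype(int); b,g,r=im[...,0],im[...,1],im[...,2]
sub=np.zeros(g.shape,bool); sub[165:285,215:340]=1
m=(g>r+40)&(g>b+30)&sub; ys,xs=np.nonzero(m); print('green px',len(xs),xs.mean(),ys.mean())
if len(xs)>3: crop[0]=xs.mean(),ys.mean()
sub[:255]=0; sub[:,:280]=0; sub[278:]=0;sub[:,300:]=0
ys,xs=np.nonzero((im.max(2)<60)&sub); print('black',len(xs),xs.mean(),ys.mean())
z=[.17]+[.181]*6+[.183]; a=np.radians([-88,-62.5,-37.5,-12.5,12.5,37.5,62.5,98])
side=np.array([[276,244],[278,256],[293,267],[313,272],[336,271.5],[357,264],[372,255],[375,236.5]])
def fit(P):
    f=lambda p:(P[:,:2]-np.c_[p[0]+.105*np.cos(p[2]+a),p[1]+.105*np.sin(p[2]+a)]).ravel()
    s=least_squares(f,[.53,.08,1.7]); print(np.round(s.x,4),np.degrees(s.x[2]),(1e3*f(s.x)).round(1).reshape(-1,2).tolist())
fit(np.array([ray('top',p,h) for p,h in zip(crop,z)])); fit(np.array([ray('side',p,h) for p,h in zip(side,z)]))
E
```

```text
green px 41 264.1219512195122 182.97560975609755
black 121 289.44628099173553 268.3388429752066
[0.5358 0.0802 1.8062] 103.48740522296603 [[2.1, 1.3], [-0.1, -1.5], [0.2, -0.4], [0.1, -0.4], [-1.6, 0.2], [0.4, 0.5], [-1.1, -0.1], [0.1, 0.5]]
[0.5359 0.0898 1.7901] 102.56595337761536 [[-0.0, -5.6], [-0.4, 4.4], [-3.2, 3.3], [-0.4, -0.4], [1.5, -1.6], [2.6, -5.0], [-0.3, 0.8], [0.2, 4.1]]
```

```bash
python3 -m handwheel '[{"grip":1,"travel":[1,0.7,0],"spin":0},{"grip":1,"travel":[1,0.7,0],"spin":0},{"grip":1,"travel":[1,0.7,0],"spin":0},{"grip":1,"travel":[1,0.7,0],"spin":0},{"grip":1,"travel":[1,0.7,0],"spin":0},{"grip":1,"travel":[1,0.7,0],"spin":0},{"grip":1,"travel":[1,0.7,0],"spin":0},{"grip":1,"travel":[1,0.7,0],"spin":0}]' 20
python3 -m handwheel '[{"grip":1,"travel":[1,0.7,0],"spin":0},{"grip":1,"travel":[1,0.7,0],"spin":0},{"grip":1,"travel":[1,0.7,0],"spin":0},{"grip":1,"travel":[1,0.7,0],"spin":0},{"grip":1,"travel":[1,0.7,0],"spin":0},{"grip":1,"travel":[1,0.7,0],"spin":0},{"grip":1,"travel":[1,0.7,0],"spin":0},{"grip":1,"travel":[1,0.7,0],"spin":0}]'
python3 -m handwheel '[{"grip":1,"travel":[1,0.7,0],"spin":0},{"grip":1,"travel":[1,0.7,0],"spin":0},{"grip":1,"travel":[1,0.7,0],"spin":0},{"grip":1,"travel":[1,0.7,0],"spin":0},{"grip":1,"travel":[1,0.7,0],"spin":0},{"grip":1,"travel":[1,0.7,0],"spin":0},{"grip":1,"travel":[1,0.7,0],"spin":0},{"grip":1,"travel":[0.6,0.4,0],"spin":0}]'
python3 -m handwheel '[{"grip":1,"travel":[0,0,0],"spin":1},{"grip":1,"travel":[0,0,0],"spin":1},{"grip":1,"travel":[0,0,0],"spin":1},{"grip":1,"travel":[0,0,0],"spin":1},{"grip":1,"travel":[0,0,0],"spin":1},{"grip":1,"travel":[0,0,0],"spin":1},{"grip":1,"travel":[0,0,0],"spin":1},{"grip":1,"travel":[0,0,0],"spin":1}]'
python3 -m handwheel '[{"grip":1,"travel":[0,0,0],"spin":1},{"grip":1,"travel":[0,0,0],"spin":1},{"grip":1,"travel":[0,0,0],"spin":1},{"grip":1,"travel":[0,0,0],"spin":0.4},{"grip":1,"travel":[0,0,0],"spin":0},{"grip":1,"travel":[0,0,0],"spin":0}]'
```

```text
time_s: 2.1
tcp_pos: [0.3194, 0.4726, 0.2348]
eef_rot: [-180.0, -0.0, -13.4]
contact_force: [0.5, -0.4, -0.5]
gripper_width: 0.0133
gripper_force: 0.0
time_s: 3.1
tcp_pos: [0.4812, 0.29, 0.2348]
eef_rot: [-180.0, -0.0, -13.4]
contact_force: [-0.5, -0.2, 0.9]
gripper_width: 0.0002
gripper_force: 0.0
time_s: 4.1
tcp_pos: [0.6352, 0.1171, 0.2346]
eef_rot: [180.0, 0.0, -13.4]
contact_force: [0.5, 1.3, -0.6]
gripper_width: 0.0002
gripper_force: 0.0
time_s: 5.1
tcp_pos: [0.6344, 0.1189, 0.2347]
eef_rot: [-180.0, 0.0, -53.5]
contact_force: [-0.2, -0.3, 0.5]
gripper_width: 0.0001
gripper_force: 0.0
time_s: 5.85
tcp_pos: [0.6346, 0.1192, 0.2346]
eef_rot: [-180.0, 0.0, -70.3]
contact_force: [-0.4, 0.0, -0.1]
gripper_width: 0.0004
gripper_force: 0.0
```

```bash
python3 - <<'E'
from h import *
from scipy.spatial.transform import Rotation as R
s=telemetry.get_state(); save('wrist','w0'); c=viewer.calibration('wrist')
T=np.eye(4);T[:3,:3]=R.from_euler('xyz',s['eef_rot'],degrees=True).as_matrix();T[:3,3]=s['tcp_pos'];T=T@np.array(c['T_tool_cam'])
def proj(P):
    q=np.linalg.inv(T)@[*P,1]; return np.round([c['fx']*q[0]/q[2]+c['cx'],c['fy']*q[1]/q[2]+c['cy']])
im=cv2.imread('pics/w0.png')
for n,a,z in [('green_dot',-88,.17)]+[(f'clip{i}_top',-62.5+25*i,.183) for i in range(6)]+[('latch_top',98,.183),('jar_lid',None,.182)]:
    r=.105 if a is not None else 0; t=np.radians(103.4+(a or 0)); u=proj([.536+r*np.cos(t),.081+r*np.sin(t),z]); print(n,u,[(np.round(k['position']),round(k['p'],2)) for k in models.find_in('wrist',n)[:2]])
    if abs(u).max()<900: cv2.drawMarker(im,tuple(int(v) for v in u),(255,0,255))
cv2.imwrite('pics/w0m.png',im)
E
```

```text
green_dot [323. 247.] [(array([493., 174.]), 0.79), (array([506., 414.]), 0.7)]
clip0_top [335. 328.] []
clip1_top [375. 382.] [(array([497., 174.]), 0.41)]
clip2_top [435. 413.] []
clip3_top [505. 420.] [(array([506., 416.]), 0.59)]
clip4_top [577. 401.] [(array([562., 400.]), 0.58)]
clip5_top [642. 358.] []
latch_top [702. 262.] []
jar_lid [511. 267.] [(array([483., 267.]), 0.83), (array([495., 173.]), 0.23)]
```

View pics/w0m.png

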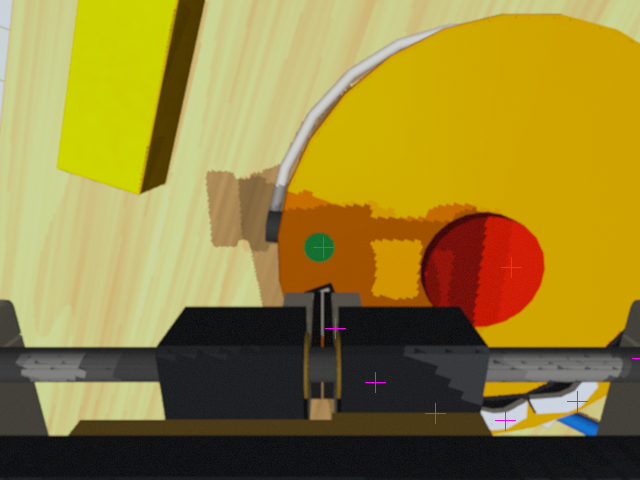

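The model matches: the green dot is at (319,247) against a predicted (323,247), and clips 3 and 4 sit under their markers at (505,420) and (577,401). The jar lid, at (483,267), is well inside the path. I'll descend now and trace clip 1 slowly.

```bash
python3 -m handwheel '[{"grip":1,"travel":[0,0,1],"spin":0},{"grip":1,"travel":[0,0,0.7],"spin":0},{"grip":1,"travel":[0,0,0.3],"spin":0},{"grip":1,"travel":[0,0,0],"spin":0},{"grip":1,"travel":[0,0,0],"spin":0}]'
python3 -m handwheel '[{"grip":1,"travel":[-0.183,0.004,0],"spin":-0.5},{"grip":1,"travel":[-0.183,0.004,0],"spin":-0.5},{"grip":1,"travel":[-0.183,0.004,0],"spin":-0.5},{"grip":1,"travel":[-0.183,0.004,0],"spin":-0.5}]'
python3 -m handwheel '[{"grip":1,"travel":[-0.183,0.004,0],"spin":-0.5},{"grip":1,"travel":[-0.183,0.004,0],"spin":-0.5},{"grip":1,"travel":[-0.183,0.004,0],"spin":-0.5},{"grip":1,"travel":[-0.183,0.004,0],"spin":-0.5}]'
```

```text
time_s: 6.98
tcp_pos: [0.6351, 0.1194, 0.1853]
eef_rot: [-179.9, -0.0, -70.3]
contact_force: [-0.1, -0.7, 0.6]
gripper_width: 0.0004
gripper_force: 0.0
time_s: 7.48
tcp_pos: [0.6277, 0.1358, 0.1854]
eef_rot: [-179.9, -0.1, -60.2]
contact_force: [1.8, -2.7, 1.9]
gripper_width: 0.0002
gripper_force: 2.2
time_s: 7.98
tcp_pos: [0.6163, 0.1513, 0.1845]
eef_rot: [180.0, 0.0, -50.2]
contact_force: [0.9, -0.8, 2.0]
gripper_width: 0.0004
gripper_force: 1.1
```

```bash
python3 -m handwheel '[{"grip":1,"travel":[-0.183,0.01,0],"spin":-0.5},{"grip":1,"travel":[-0.183,0.01,0],"spin":-0.5},{"grip":1,"travel":[-0.183,0.01,0],"spin":-0.5},{"grip":1,"travel":[-0.183,0.01,0],"spin":-0.5},{"grip":1,"travel":[-0.183,0.01,0],"spin":-0.5},{"grip":1,"travel":[-0.183,0.01,0],"spin":-0.5},{"grip":1,"travel":[-0.183,0.01,0],"spin":-0.5},{"grip":1,"travel":[-0.183,0.01,0],"spin":-0.5}]'
python3 -m handwheel '[{"grip":1,"travel":[-0.183,0.004,0],"spin":-0.5},{"grip":1,"travel":[-0.183,0.004,0],"spin":-0.5},{"grip":1,"travel":[-0.183,0.004,0],"spin":-0.5},{"grip":1,"travel":[-0.183,0.004,0],"spin":-0.5},{"grip":1,"travel":[-0.183,0.004,0],"spin":-0.5},{"grip":1,"travel":[-0.183,0.004,0],"spin":-0.5},{"grip":1,"travel":[-0.183,0.004,0],"spin":-0.5},{"grip":1,"travel":[-0.183,0.004,0],"spin":-0.5}]'
python3 - <<'E'
from h import *
a=save('side','s1');cv2.imwrite('pics/s1c.png',cv2.resize(cv2.cvtColor(a[170:340,220:430],cv2.COLOR_RGB2BGR),None,fx=3,fy=3,interpolation=2))
p=telemetry.get_state()['tcp_pos'][:2]-[.536,.081];print(np.hypot(*p),np.degrees(np.arctan2(p[1],p[0])))
E
```

```text
time_s: 8.98
tcp_pos: [0.5873, 0.1738, 0.1844]
eef_rot: [180.0, 0.0, -30.2]
contact_force: [1.8, -1.1, 1.9]
gripper_width: 0.0005
gripper_force: 1.2
time_s: 9.98
tcp_pos: [0.5544, 0.1867, 0.1851]
eef_rot: [-179.9, -0.1, -10.2]
contact_force: [4.5, 0.3, 2.5]
gripper_width: 0.0006
gripper_force: 2.2
0.10715346467405484 80.45397031180207
```

View pics/s1c.png

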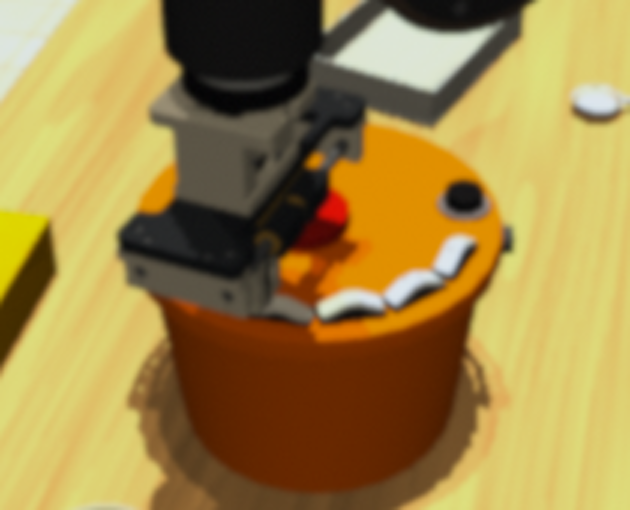

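The tip is on clip 3, at about (290,310) in the crop. Clips 4 to 6 are still up and the caddy hasn't moved. I'll carry on.

```bash
python3 -m handwheel '[{"grip":1,"travel":[-0.183,0.01,0],"spin":-0.5},{"grip":1,"travel":[-0.183,0.01,0],"spin":-0.5},{"grip":1,"travel":[-0.183,0.01,0],"spin":-0.5},{"grip":1,"travel":[-0.183,0.01,0],"spin":-0.5},{"grip":1,"travel":[-0.183,0.01,0],"spin":-0.5},{"grip":1,"travel":[-0.183,0.01,0],"spin":-0.5},{"grip":1,"travel":[-0.183,0.01,0],"spin":-0.5},{"grip":1,"travel":[-0.183,0.01,0],"spin":-0.5}]'
python3 -m handwheel '[{"grip":1,"travel":[-0.183,0.004,0],"spin":-0.5},{"grip":1,"travel":[-0.183,0.004,0],"spin":-0.5},{"grip":1,"travel":[-0.183,0.004,0],"spin":-0.5},{"grip":1,"travel":[-0.183,0.004,0],"spin":-0.5},{"grip":1,"travel":[-0.183,0.004,0],"spin":-0.5},{"grip":1,"travel":[-0.183,0.004,0],"spin":-0.5},{"grip":1,"travel":[-0.183,0.004,0],"spin":-0.5},{"grip":1,"travel":[-0.183,0.004,0],"spin":-0.5}]'
python3 - <<'E'
from h import *
p=telemetry.get_state()['tcp_pos'][:2]-[.536,.081];print(np.hypot(*p),np.degrees(np.arctan2(p[1],p[0])),telemetry.get_state()['joints'])
E
```

```text
time_s: 11.02
tcp_pos: [0.5173, 0.1856, 0.1845]
eef_rot: [-180.0, -0.0, 9.8]
contact_force: [4.7, 1.6, 2.3]
gripper_width: 0.0006
gripper_force: 2.1
time_s: 12.02
tcp_pos: [0.4823, 0.1729, 0.1843]
eef_rot: [-180.0, 0.1, 29.8]
contact_force: [1.3, 1.1, 1.5]
gripper_width: 0.0006
gripper_force: 1.0
0.10646104534595256 120.30268369046819 [ 4.16769421e+01  7.58671693e+00 -2.36876826e+01 -4.83495902e-02
 -5.87846176e+01  7.81084557e+01]
```

```bash
python3 -m handwheel '[{"grip":1,"travel":[-0.183,0.01,0],"spin":-0.5},{"grip":1,"travel":[-0.183,0.01,0],"spin":-0.5},{"grip":1,"travel":[-0.183,0.01,0],"spin":-0.5},{"grip":1,"travel":[-0.183,0.01,0],"spin":-0.5},{"grip":1,"travel":[-0.183,0.01,0],"spin":-0.5},{"grip":1,"travel":[-0.183,0.01,0],"spin":-0.5},{"grip":1,"travel":[-0.183,0.01,0],"spin":-0.5},{"grip":1,"travel":[-0.183,0.01,0],"spin":-0.5}]'
python3 -m handwheel '[{"grip":1,"travel":[-0.183,0.004,0],"spin":-0.5},{"grip":1,"travel":[-0.183,0.004,0],"spin":-0.5},{"grip":1,"travel":[-0.183,0.004,0],"spin":-0.5},{"grip":1,"travel":[-0.183,0.004,0],"spin":-0.5},{"grip":1,"travel":[-0.183,0.004,0],"spin":-0.5},{"grip":1,"travel":[-0.183,0.004,0],"spin":-0.5},{"grip":1,"travel":[-0.183,0.004,0],"spin":-0.5},{"grip":1,"travel":[-0.183,0.004,0],"spin":-0.5}]'
python3 -m handwheel '[{"grip":1,"travel":[-0.183,0.004,0],"spin":-0.5},{"grip":1,"travel":[-0.183,0.004,0],"spin":-0.5},{"grip":1,"travel":[-0.183,0.004,0],"spin":-0.5},{"grip":1,"travel":[0,0,0],"spin":0}]'
python3 - <<'E'
from h import *
p=telemetry.get_state()['tcp_pos'][:2]-[.536,.081];print(np.hypot(*p),np.degrees(np.arctan2(p[1],p[0])),telemetry.get_state()['joints'])
E
```

```text
time_s: 13.02
tcp_pos: [0.455, 0.1488, 0.1843]
eef_rot: [-179.9, 0.0, 49.8]
contact_force: [2.0, 0.8, 2.3]
gripper_width: 0.0004
gripper_force: 1.2
time_s: 14.02
tcp_pos: [0.4367, 0.1176, 0.1844]
eef_rot: [-179.9, -0.0, 69.8]
contact_force: [-0.0, 2.6, 2.9]
gripper_width: 0.0004
gripper_force: 1.2
time_s: 14.52
tcp_pos: [0.4325, 0.1038, 0.1842]
eef_rot: [-179.9, 0.0, 77.1]
contact_force: [-0.5, -0.4, 1.8]
gripper_width: 0.0004
gripper_force: 1.2
0.10603615883498536 167.56272212722598 [ 3.90046232e+01  8.70014911e-01 -3.11668937e+01 -5.71216428e-02
 -5.80591296e+01  1.28157531e+02]
```

Next I lift clear and check the clips and caddy.

```bash
python3 -m handwheel '[{"grip":1,"travel":[0,0,-1],"spin":0},{"grip":1,"travel":[0,0,-1],"spin":0},{"grip":1,"travel":[-1,0,0],"spin":0},{"grip":1,"travel":[-1,0,0],"spin":0},{"grip":1,"travel":[0,0,0],"spin":0}]'
python3 - <<'E'
from h import *
a=save('side','s2');cv2.imwrite('pics/s2c.png',cv2.resize(cv2.cvtColor(a[190:310,240:410],cv2.COLOR_RGB2BGR),None,fx=4.5,fy=4.5,interpolation=2))
a=save('top','t2');cv2.imwrite('pics/t2c.png',cv2.resize(cv2.cvtColor(a[150:300,200:360],cv2.COLOR_RGB2BGR),None,fx=3.5,fy=3.5,interpolation=2))
E
```

```text
time_s: 15.15
tcp_pos: [0.421, 0.0543, 0.2339]
eef_rot: [-179.9, 0.1, 77.0]
contact_force: [-0.8, 0.2, -0.1]
gripper_width: 0.0
gripper_force: 0.0
```

View pics/s2c.png

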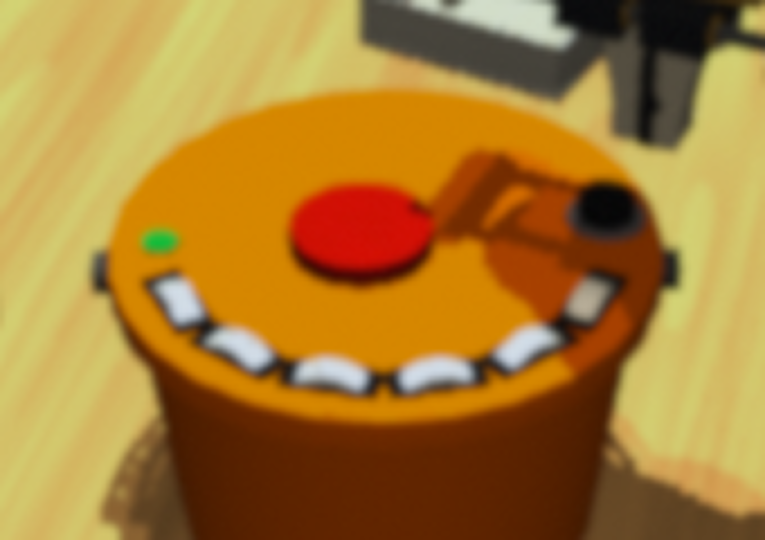

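View pics/t2c.png

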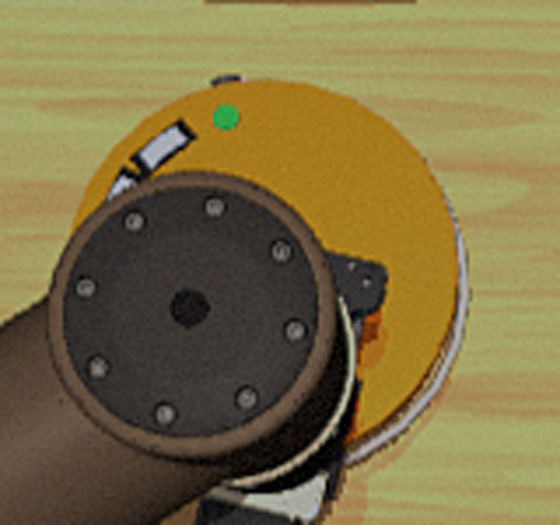

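All six clips are equally low in the side view, between (175,300) and (595,295), the button is still out, and the green dot is at the same pixel (264.6,183.4), so the caddy hasn't moved. I'll press the latch.

```bash
python3 -m handwheel '[{"grip":1,"travel":[-0.28,0.76,0],"spin":0},{"grip":1,"travel":[0,0,1],"spin":0},{"grip":1,"travel":[0,0,0.5],"spin":0},{"grip":1,"travel":[0,0,0.15],"spin":0},{"grip":1,"travel":[0,0,0.15],"spin":0},{"grip":1,"travel":[0,0,0.1],"spin":0},{"grip":1,"travel":[0,0,0.08],"spin":0},{"grip":1,"travel":[0,0,0],"spin":0}]'
```

```text
time_s: 16.25
tcp_pos: [0.4396, 0.0446, 0.1852]
eef_rot: [180.0, -0.0, 77.2]
contact_force: [-0.8, -0.1, 1.4]
gripper_width: 0.0008
gripper_force: 0.6
```

```bash
python3 -m handwheel '[{"grip":1,"travel":[0,0,0.05],"spin":0},{"grip":1,"travel":[0,0,0.03],"spin":0},{"grip":1,"travel":[0,0,0],"spin":0}]'
python3 -m handwheel '[{"grip":1,"travel":[0,0,-1],"spin":0},{"grip":1,"travel":[0,0,-1],"spin":0},{"grip":1,"travel":[-1,0,-1],"spin":0},{"grip":1,"travel":[-1,0,0],"spin":0},{"grip":1,"travel":[-1,0,0],"spin":0},{"grip":1,"travel":[-1,0,0],"spin":0},{"grip":1,"travel":[0,0,0],"spin":0},{"grip":1,"travel":[0,0,0],"spin":0}]'
python3 - <<'E'
from h import *
a=save('side','s3');cv2.imwrite('pics/s3c.png',cv2.resize(cv2.cvtColor(a[190:310,240:410],cv2.COLOR_RGB2BGR),None,fx=4.5,fy=4.5,interpolation=2))
E
```

```text
time_s: 16.62
tcp_pos: [0.4396, 0.0446, 0.1831]
eef_rot: [180.0, -0.0, 77.2]
contact_force: [-1.9, 1.1, 2.6]
gripper_width: 0.0004
gripper_force: 1.5
time_s: 17.62
tcp_pos: [0.4172, -0.053, 0.2579]
eef_rot: [-180.0, 0.0, 77.1]
contact_force: [-0.1, 0.3, 0.1]
gripper_width: 0.0004
gripper_force: 0.0
```

View pics/s3c.png

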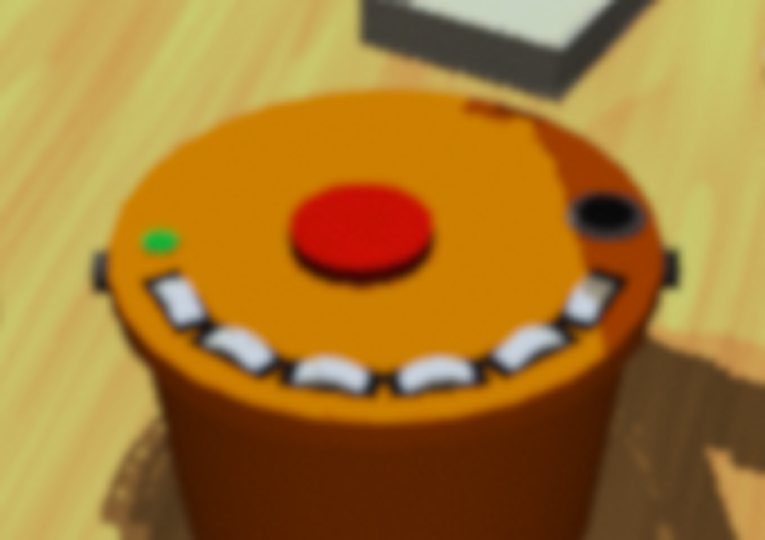

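The button, at (606,214), is now down, all six clips are down, and the caddy and jar lid haven't moved. The arm is clear, so I'm handing in.

```bash
python3 -c "from plant import close_job; print(close_job())"
```

```text
the job is handed in; nothing more can be done
None
```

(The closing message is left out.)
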